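# Snap the lifting hook onto the sample can and hang it to drain

## Task

Take the lifting hook off the drain stand and snap it onto the ring of the sample can, so that the ring pushes in the sprung gate and the gate shuts behind it. Lift the can out of the cooling block on the hook and hang the hook by its cross-bar back in both notches of the stand, with the can hanging quietly below it, no longer swinging much. Do not tip the can over, and leave the plain cans and everything else on the table where they are.

Things in the scene. Friction and masses are not known exactly. Their poses are not given: they have to be found in the camera images.
- lifter: lifting hook, a hand tool hanging upright in the stand, 170 mm tall, 0.19 kg. Origin at the centre of its level steel cross-bar (10 mm thick, 90 mm long, along the tool's y); z up. Above the bar a black grip block; below it a 10 mm round shank to z = -38 mm, then the snap hook, all in the tool's x-z plane, mouth facing the tool's +x
- lifter_grip (a point): middle of the black grip block (22 mm along x, 32 mm along y, 46 mm tall, top 56 mm above the cross-bar's centre); this point is 36 mm above the cross-bar's centre. Grasp it firmly from above, fingers closing along the tool's x. Axes as the lifter's
- hook_bowl (a point): where the middle of an 8 mm bar lies when hanging in the hook: 97 mm below the cross-bar's centre. The hook's outer underside is 14 mm below this point, its back bulges to x = -29 mm. Axes as the lifter's
- nose_tip (a point): tip of the hook's upturned 8 mm thick nose: x = +23 mm, z = -74 mm from the cross-bar's centre. The mouth lies between this tip and the gate's hinge, 32 mm higher. Axes as the lifter's
- gate (a joint): sprung gate closing the hook's mouth: 6 mm bar hinged at tool x = +7, z = -42 mm, its end resting just inside the nose at x = +14, z = -84 mm. Rad: 0 shut, 0.65 fully pressed in (to tool -x). 1 to 2 N opens it, it springs shut by itself. A ring bar pushed in over the nose tip until behind the nose, then let down into the bowl below the gate's end, lets it snap shut above
- can: sample can with a lifting ring: steel, 60 mm in diameter, 65 mm high, 0.3 to 0.6 kg, rigid upright ring on its lid. Origin at the centre of its underside, z up. The ring lies in the can's y-z plane (its hole looks along the can's x, both ways alike). The can stands in a well with about 2 mm play and leans a few degrees when its ring is pushed
- ring_top (a point): middle of the bar at the top of the ring, 133 mm above the can's underside. Ring: round bar 8 mm thick, 76 mm outside, 58 mm hole, hole's lowest point 61 mm below this one. Axes as the can's
- block: aluminium cooling block fixed on the table, 90 mm by 270 mm, 45 mm high, with three round wells 35 mm deep in a row along its y, 85 mm apart; any of them may hold the can with the ring. Origin at the centre of its underside
- stand: fixed steel drain stand. Origin on the table straight below the notches; x points to its two 12 mm round posts (x = +118, y = -28 and +28 mm); its open side, -x, faces the robot. Two level prongs, 8 mm wide, run from the posts to x = -20 mm, undersides 248 mm, tops 260 mm above the table. Base plate 10 mm thick, x = -60 to +140 mm, 120 mm wide, with a white dish
- stand_notch (a point): centre of the cross-bar when it rests in the V notches of both prongs, midway between them, 265 mm above the table. The notch lips rise 8 mm above this point; nothing on the stand is higher. The bar lies along the stand's y, either way round. Axes as the stand's
- plain_can_a: a steel can 60 mm in diameter and 65 mm high like the one with the ring, but with only a 4 mm high stud on its flat lid; stands in a well; leave in place; origin at the centre of its underside
- plain_can_b: a second such plain can in another well; leave in place; origin at the centre of its underside
- beaker: glass beaker, 90 mm wide, 110 mm high, behind the work; leave alone; origin at the centre of its underside
- dropper: amber glass bottle, 36 mm wide, 70 mm high, standing just beside the stand's base on its -y side; leave alone; origin at the centre of its underside
- screwdriver: screwdriver lying along the robot's side of the block; leave alone; origin midway on its underside
- former: white ceramic bobbin standing upright, 40 mm wide, 102 mm high; leave alone; origin at the centre of its underside
- sieves: stack of four steel test sieves, 146 mm wide, 176 mm high, to the left; leave alone; origin at the centre of its underside
- jar_lid: white jar lid lying on the table, 70 mm wide, 14 mm high; leave alone; origin at the centre of its underside
Things that resemble listed ones, but are neither listed nor needed, are in the scene too. What is shaped like the lifter but red is not meant.

How it is judged:
By the outcome, as a careful person would: the job done as asked, in the order asked, and still so for the second after the job is handed in, with the robot touching nothing.
It also fails if it takes over 72 s, if anything falls off the work surface, if the arm or the gripper's body presses on something with over 40 N, if the wrist force passes 120 N, or if a joint passes its speed limit or range.

## Robot

A 6-joint arm with a two-finger parallel gripper is mounted at the origin on the work surface. World frame = base frame: x ahead of the robot, y to its left, z up, the work surface at z = 0. Lengths are in m, angles in rad, forces in N, time in s.
With the tool pointing down it reaches from about 0.375 to 0.975 m from the base axis. Payload 3.8 kg.
Tool frame: the origin (TCP) lies midway between the tips of the shut fingers; the grasp point (between the pads) lies 19 mm behind it; z points along the fingers, y is the line along which they close (so a half turn about z gives the same grasp; the last joint's range is limited). The gripper opens to 88 mm and grips with 3 to 60 N. Pads are 18 mm wide; open, the fingers measure 123 mm over their backs; the gripper's body (75 mm by 187 mm) begins 45 mm behind the grasp point.
Start: joints at [-1.231, 0.264, 1.604, -0, 1.274, -0.037], TCP at [0.248, -0.628, 0.239] pointing down, gripper open.
Joint ranges: [-2.63, 2.63], [-0.94, 2.18], [0.31, 2.57], [-1.31, 4.45], [0, 2.66], [-2.55, 2.55]. Speed limits (rad/s): [2.57, 2.57, 3.14, 3.14, 3.14, 3.14].

## Interface

Orientations are given as a rotation vector (axis times angle).
In Python, from cell import manip, inverse_kinematics, cams, order gives the robot as it stands. Calls block until the motion is done:
- manip.move_pose(position, orientation): joint-space move of the TCP to a pose.
- manip.move_linear(position, rate=0.15, rot=None): straight line of the TCP; rot=None keeps the orientation; rate is the mean speed in m/s.
- manip.set_joints(angles): joint-space move.
- manip.set_gripper(opening, force=None): finger opening in m; force is the grip in N (None keeps the last); returns when the fingers have stopped.
- manip.dwell(seconds).
- inverse_kinematics(position, orientation): joint angles nearest the present ones, or None.
- manip.state(): the state.
- cams.capture(name): name is "scene" or "top" or "wrist"; returns a dict with "image" (480x640x3 uint8, blue, green, red), "z_map" (480x640 float32, m along the optical axis (not along the pixel's ray), 0 where there is no reading), "intrinsics" (3x3 intrinsics, pixels), "position" and "orientation" of the camera in the world; the wrist camera has in their place "T_tool_cam" (4x4, takes a point from camera to tool coordinates, whose origin is the TCP and whose axes are the flange's). Camera axes: x right, y down, z forward; pixel columns grow to the right and rows downward; lengths in m; the calibration is good to about 2 mm. A picture is of the moment at which its call begins: read the wrist's pose just before it.
A pose or a line that the arm cannot do raises manip.IKError and nothing moves.
- order.close_job(): hands the job in; it is judged then, once.
The state is a dict: "clock": time; "joint_pos": joint angles; "joint_velocities": joint speeds; "tau": joint torques, N m; "tool_pos": TCP position; "tcp_rot": TCP orientation; "contact_force": force on the tool from outside, world axes, zero at the start; "moment": the same for the moment, N m; "gripper_width": finger opening in m; "grasp_force": force on a finger pad.
Only numpy, scipy, OpenCV 4.12 (cv2) and the standard library are available. Lean on these libraries where they do the work, as an engineer would, in place of code of your own. Each camera call takes 0.05 s, during which the arm holds its last target. There are 200 camera calls.

## Working session

There is one attempt and no reset: what is moved stays moved. The work goes in short steps, each a Python script; the robot and the scene stay as the last script left them, time stands still between calls to the robot, and variables do not carry over. Pictures are saved under pics/ and viewed, at most 10 in all, crops included, and the job is handed in when it is done.

```bash
mkdir -p pics; ls
cat > h.py <<'E'
import numpy as np, cv2
from scipy.spatial.transform import Rotation as R
from cell import manip, inverse_kinematics, cams, order
def cap(n,save=None):
    s=manip.state(); c=cams.capture(n)
    if n=="wrist":
        T=np.eye(4);T[:3,:3]=R.from_rotvec(s["tcp_rot"]).as_matrix();T[:3,3]=s["tool_pos"];c["T"]=T@np.array(c["T_tool_cam"])
    else:
        T=np.eye(4);o=np.array(c["orientation"]);T[:3,:3]=o if o.shape==(3,3) else R.from_rotvec(o).as_matrix();T[:3,3]=c["position"];c["T"]=T
    if save: cv2.imwrite("pics/"+save,c["image"])
    z=c["z_map"];K=np.array(c["intrinsics"]);v,u=np.mgrid[:480,:640]
    P=np.stack([(u-K[0,2])/K[0,0]*z,(v-K[1,2])/K[1,1]*z,z],-1)
    c["W"]=P@c["T"][:3,:3].T+c["T"][:3,3]; c["W"][z==0]=np.nan
    return c
def ray(c,u,v):
    K=np.array(c["intrinsics"]);d=c["T"][:3,:3]@np.array([(u-K[0,2])/K[0,0],(v-K[1,2])/K[1,1],1]);return c["T"][:3,3],d
def onplane(c,u,v,h):
    o,d=ray(c,u,v);return o+d*(h-o[2])/d[2]
E
python3 - <<'E'
from h import *
for n in("scene","top"):
    c=cap(n,n+"0.png"); print(n,c["T"].round(3).tolist(),np.array(c["intrinsics"]).tolist(),(c["z_map"]>0).mean())
s=manip.state();print(s)
c=cams.capture("wrist");print(np.array(c["T_tool_cam"]).round(4).tolist())
E
```

```text
pics
scene [[0.676, 0.462, -0.574, 1.347], [0.737, -0.408, 0.539, -0.69], [0.014, -0.787, -0.617, 1.034], [0.0, 0.0, 0.0, 1.0]] [[498.5061021877801, 0.0, 322.29581371102165], [0.0, 498.5061021877801, 242.22372858355462], [0.0, 0.0, 1.0]] 0.9959635416666667
top [[-0.025, -0.986, 0.165, 0.352], [-1.0, 0.026, 0.001, 0.038], [-0.005, -0.165, -0.986, 1.358], [0.0, 0.0, 0.0, 1.0]] [[475.95644512960104, 0.0, 316.85105095866544], [0.0, 475.95644512960104, 239.77205597694817], [0.0, 0.0, 1.0]] 0.9960091145833333
{'clock': 0.1, 'joint_pos': array([-1.23092625e+00,  2.64690201e-01,  1.60523140e+00, -3.39303765e-05,
        1.27373611e+00, -3.69097713e-02]), 'joint_velocities': array([-8.38199714e-04,  6.08118258e-04, -4.93163524e-03,  7.58771209e-06,
        3.06680156e-04, -2.47260603e-04]), 'tau': array([-4.96470790e-06, -5.03618824e+01, -3.58070791e+01,  7.31018814e-02,
        2.33688718e-02, -5.95639267e-05]), 'tool_pos': array([ 0.2481153 , -0.62704211,  0.23750745]), 'tcp_rot': array([-3.08400512e+00, -5.87983732e-01,  5.39505277e-04]), 'contact_force': array([ 0.04859146, -0.83621444,  0.41382112]), 'moment': array([-0.03884845, -0.02001298,  0.00446237]), 'grasp_force': 0.0, 'gripper_width': 0.08808728056667134}
[[0.0018, -0.9525, -0.3044, 0.079], [1.0, 0.0016, 0.0009, 0.001], [-0.0004, -0.3044, 0.9525, -0.1457], [0.0, 0.0, 0.0, 1.0]]
```

View pics/scene0.png

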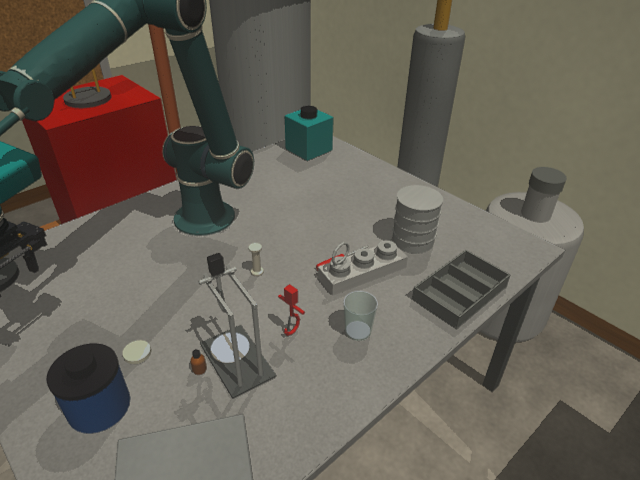

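View pics/top0.png

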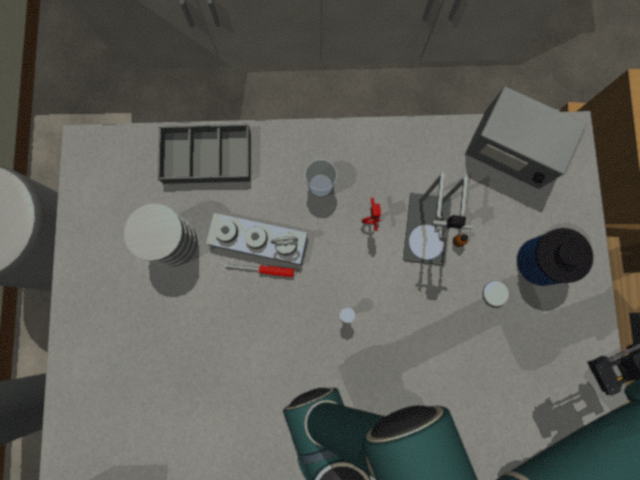

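The scene view shows these candidates for the lifter: a black-gripped hook on the stand (scene 216,264; top 456,222) and a red lookalike standing at (291,297; top 374,214). I choose the black one. The ringed can is in the end well at scene (341,257), top (287,243); the plain cans are at scene (364,257) and (386,249).

Run:
```python
from h import *
s=cap("scene");t=cap("top")
a=cv2.resize(s["image"][240:400,180:290],None,fx=3.4,fy=3.4,interpolation=3);b=cv2.resize(s["image"][230:300,300:420],None,fx=3.3,fy=3.3,interpolation=3)
d=cv2.resize(t["image"][200:280,200:320],None,fx=3.3,fy=3.3,interpolation=3)
o=np.zeros((544,790,3),np.uint8);o[:a.shape[0],:a.shape[1]]=a;o[:b.shape[0],380:380+b.shape[1]]=b;o[240:240+d.shape[0],380:380+d.shape[1]]=d
cv2.imwrite("pics/crop1.png",o)
for n,c in(("scene",s),("top",t)):
    W=c["W"];I=c["image"].astype(int)
    def rep(l,m):
        p=W[m]; 
        if len(p)==0: print(n,l,0);return
        q=p[:,:2].astype(np.float32); r=cv2.minAreaRect(q)
        print(n,l,len(p),"mean",p.mean(0).round(4),"rect",np.round(r[0],4),np.round(r[1],4),round(r[2],1),"z",p[:,2].min().round(3),p[:,2].max().round(3))
    inb=lambda x0,x1,y0,y1,z0,z1:(W[...,0]>x0)&(W[...,0]<x1)&(W[...,1]>y0)&(W[...,1]<y1)&(W[...,2]>z0)&(W[...,2]<z1)
    rep("griptop",inb(.35,.8,-.5,-.1,.312,.335)&(I.max(2)<70))
    rep("prongtops",inb(.4,.9,-.5,-.1,.25,.275)&(I.max(2)>70))
    rep("blocktop",inb(.4,.8,0,.5,.038,.052))
    rep("lids",inb(.4,.8,0,.3,.07,.085))
    rep("ring",inb(.4,.8,0,.22,.09,.16))
    rep("ringtop",inb(.4,.8,0,.22,.132,.16))
    rep("plate",inb(.3,.95,-.5,-.1,.006,.014))
```

```text
scene griptop 122 mean [ 0.5654 -0.2842  0.3188] rect [ 0.5625 -0.2835] [0.0305 0.024 ] 78.0 z 0.312 0.324
scene prongtops 594 mean [ 0.6081 -0.2881  0.2607] rect [ 0.6151 -0.2912] [0.0897 0.1461] 79.8 z 0.25 0.273
scene blocktop 1596 mean [0.6387 0.2335 0.0443] rect [0.6559 0.2504] [0.4895 0.2891] 87.9 z 0.038 0.052
scene lids 713 mean [0.6164 0.1581 0.0752] rect [0.6271 0.1227] [0.176 0.36 ] 30.0 z 0.07 0.085
scene ring 383 mean [0.6843 0.0606 0.1077] rect [0.6605 0.0643] [0.0781 0.2711] 64.0 z 0.09 0.148
scene ringtop 49 mean [0.5616 0.1177 0.1401] rect [0.5611 0.1196] [0.0121 0.0513] 1.2 z 0.132 0.148
scene plate 2705 mean [ 0.585  -0.3104  0.0101] rect [ 0.5923 -0.2931] [0.5888 0.3698] 6.5 z 0.006 0.014
top griptop 139 mean [ 0.5611 -0.275   0.3192] rect [ 0.5615 -0.2759] [0.0316 0.0204] 82.5 z 0.312 0.325
top prongtops 536 mean [ 0.613  -0.2784  0.2604] rect [ 0.6157 -0.2837] [0.0905 0.1463] 82.3 z 0.25 0.274
top blocktop 2319 mean [0.6096 0.2375 0.0447] rect [0.6543 0.2473] [0.4918 0.2914] 89.6 z 0.038 0.052
top lids 923 mean [0.595  0.1914 0.0756] rect [0.6303 0.1255] [0.1748 0.3554] 29.8 z 0.07 0.085
top ring 287 mean [0.6752 0.0723 0.1142] rect [0.6622 0.0681] [0.0803 0.2721] 63.9 z 0.09 0.149
top ringtop 69 mean [0.5616 0.126  0.1418] rect [0.5618 0.1283] [0.0087 0.0551] 4.3 z 0.132 0.149
top plate 2564 mean [ 0.5802 -0.2981  0.0099] rect [ 0.6251 -0.2989] [0.3958 0.6476] 89.8 z 0.006 0.014
```

View pics/crop1.png

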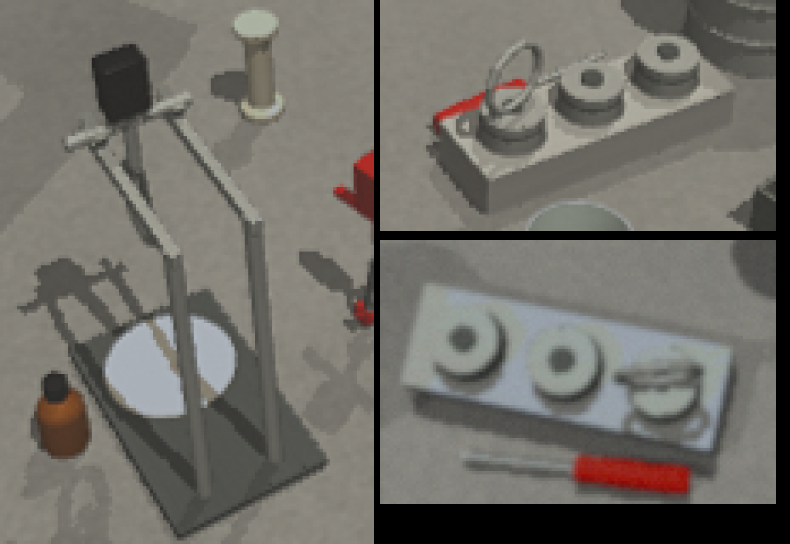

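The crop shows the black-gripped hook on both prongs with its bar at crop (65–190,105–140), so the choice is confirmed. The ring stands upright in the end well nearest -y. Next I take close wrist views of the hook (to see which way the mouth faces) and of the ring.

```bash
cat >> h.py <<'E'
def look(target,dirn,dist,roll):
    """TCP pose with camera at target-dist*dirn looking along dirn"""
    z=np.array(dirn,float);z/=np.linalg.norm(z)
    x=np.cross(z,[0,0,1]); x=x/np.linalg.norm(x) if np.linalg.norm(x)>1e-3 else np.array([0,-1.,0])
    Rc=np.stack([x,np.cross(z,x),z],1)@R.from_euler('z',roll,degrees=True).as_matrix()
    T=np.eye(4);T[:3,:3]=Rc;T[:3,3]=np.array(target)-dist*z
    TC=T@np.linalg.inv(TTC);return TC[:3,3],R.from_matrix(TC[:3,:3]).as_rotvec()
TTC=np.array([[0.0018,-0.9525,-0.3044,0.079],[1,.0016,.0009,.001],[-.0004,-.3044,.9525,-.1457],[0,0,0,1]])
E
python3 - <<'E'
from h import *
ok=[]
for el in(15,25,35,45):
  for az in(90,75,60,45,105):
    for roll in(0,90,-90,180):
      d=[np.cos(np.radians(az))*np.cos(np.radians(el)),np.sin(np.radians(az))*np.cos(np.radians(el)),-np.sin(np.radians(el))]
      p,o=look([.56,-.28,.23],d,.36,roll)
      q=inverse_kinematics(p,o)
      if q is not None: ok.append((el,az,roll));print(el,az,roll,p.round(3),np.round(q,2))
E
```

```text
15 90 0 [ 0.559 -0.478  0.251] [-1.    1.16  0.81  1.09  2.48 -0.61]
15 90 90 [ 0.529 -0.47   0.282] [-1.1   0.82  1.17  0.94  2.12  0.78]
15 90 -90 [ 0.591 -0.471  0.28 ] [-0.87  1.24  0.43  0.83  2.63 -2.2 ]
15 90 180 [ 0.561 -0.462  0.311] [-0.95  0.83  0.92  0.64  2.19  2.35]
15 75 0 [ 0.507 -0.471  0.251] [-1.12  0.98  1.16  1.07  2.29 -0.73]
15 75 90 [ 0.481 -0.456  0.282] [-1.21  0.64  1.47  0.99  1.94  0.75]
15 75 -90 [ 0.54  -0.472  0.28 ] [-0.99  1.01  0.84  0.8   2.4  -2.27]
15 75 180 [ 0.514 -0.457  0.311] [-1.06  0.66  1.2   0.71  2.01  2.4 ]
15 60 0 [ 0.46  -0.451  0.251] [-1.23  0.81  1.47  1.1   2.12 -0.83]
15 60 90 [ 0.438 -0.429  0.282] [-1.32  0.46  1.76  1.08  1.78  0.73]
15 60 -90 [ 0.491 -0.461  0.28 ] [-1.1   0.82  1.17  0.84  2.2  -2.28]
15 60 180 [ 0.47  -0.439  0.311] [-1.16  0.48  1.48  0.78  1.84  2.46]
15 45 0 [ 0.419 -0.419  0.251] [-1.34  0.65  1.77  1.16  1.97 -0.91]
15 45 90 [ 0.404 -0.393  0.282] [-1.42  0.26  2.04  1.18  1.63  0.71]
15 45 -90 [ 0.447 -0.437  0.28 ] [-1.21  0.64  1.48  0.91  2.02 -2.29]
15 45 180 [ 0.432 -0.41   0.311] [-1.25  0.29  
[... 3123 characters left out ...]
0 0 [ 0.478 -0.419  0.348] [-1.16  0.46  1.48  0.86  1.9  -0.65]
45 60 90 [ 0.464 -0.385  0.37 ] [-1.16  0.09  1.76  0.81  1.53  0.92]
45 60 -90 [ 0.517 -0.417  0.369] [-0.97  0.55  1.17  0.57  2.04 -2.05]
45 45 0 [ 0.445 -0.393  0.348] [-1.25  0.27  1.74  0.94  1.73 -0.6 ]
45 45 90 [ 0.44  -0.356  0.37 ] [-1.19 -0.1   1.96  0.86  1.36  1.07]
45 45 -90 [ 0.483 -0.401  0.369] [-1.05  0.39  1.4   0.64  1.88 -1.93]
45 105 0 [ 0.601 -0.436  0.348] [-0.85  1.    0.62  0.68  2.46 -0.79]
45 105 90 [ 0.566 -0.422  0.37 ] [-0.94  0.6   1.1   0.62  2.01  0.61]
45 105 -90 [ 0.626 -0.407  0.369] [-0.68  0.98  0.47  0.25  2.49 -2.5 ]
45 105 180 [ 0.592 -0.393  0.391] [-0.74  0.55  1.01  0.27  1.98  2.2 ]
```

Run:
```python
from h import *
d=lambda az,el:[np.cos(np.radians(az))*np.cos(np.radians(el)),np.sin(np.radians(az))*np.cos(np.radians(el)),-np.sin(np.radians(el))]
manip.move_pose(*look([.56,-.28,.23],d(75,25),.36,0)); manip.dwell(.2)
c=cap("wrist","w1.png");np.savez("w1",W=c["W"],I=c["image"],T=c["T"],K=c["intrinsics"])
print(manip.state()["clock"],manip.state()["tool_pos"])
```

```text
1.6333 [ 0.50884004 -0.46519202  0.28692196]
```

View pics/w1.png

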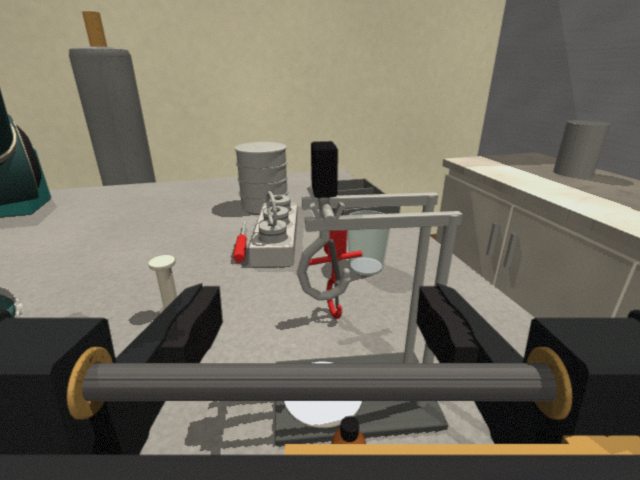

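The wrist view shows the hook below its bar at (327,265): its back bulges left to px 300 and the nose and gate are on the right (345,285). So the mouth faces the posts (stand +x). Next I take close views over the grip and the ring to get exact poses.

```bash
cat > m.py <<'E'
from h import *
def seg(W,c,r,z0,z1,extra=None):
    m=(np.hypot(W[...,0]-c[0],W[...,1]-c[1])<r)&(W[...,2]>z0)&(W[...,2]<z1)
    return m if extra is None else m&extra
def rep(l,p):
    if len(p)<5: print(l,len(p));return
    r=cv2.minAreaRect(p[:,:2].astype(np.float32)); e,v=np.linalg.eigh(np.cov(p[:,:2].T)); a=np.degrees(np.arctan2(v[1,1],v[0,1]))%180
    print(l,len(p),"mean",p.mean(0).round(4),"rect",np.round(r[0],4),np.round(r[1],4),round(r[2],1),"pca",a.round(1),"zmax",p[:,2].max().round(4))
def lifter(c,cen=(.56,-.278)):
    W=c["W"];dk=c["image"].max(2)<70
    rep("griptop",W[seg(W,cen,.04,.315,.33,dk)])
    rep("bar",W[seg(W,cen,.06,.262,.276,~dk)&(np.abs((W[...,0]-cen[0])*.99-(W[...,1]-cen[1])*.13)<.012)])
    rep("prongs",W[seg(W,(.63,-.285),.08,.25,.262,~dk)])
def ring(c,cen=(.56,.126)):
    W=c["W"]
    for z in(.1,.12,.136): rep("ring>%.2f"%z,W[seg(W,cen,.05,z,.16)])
    rep("lid",W[seg(W,cen,.045,.07,.08)])
E
python3 - <<'E'
from m import *
z=np.load("w1.npz");lifter(dict(W=z["W"],image=z["I"]));
for n in("top","scene"):
    c=cap(n);W=c["W"];lifter(c);ring(c)
    I=c["image"].astype(int);red=(I[...,2]>120)&(I[...,1]<60)
    rep("redhook",W[seg(W,(.65,-.09),.12,.01,.3,red)]);rep("bobbin",W[seg(W,(.42,-.03),.1,.085,.13)])
print()
manip.move_pose(*look([.565,-.28,.30],[.0,.02,-1],.30,0));manip.dwell(.2)
c=cap("wrist");lifter(c)
manip.move_pose(*look([.562,.125,.12],[.0,.02,-1],.34,0));manip.dwell(.2)
c=cap("wrist","w2.png");ring(c);print(manip.state()["clock"])
E
```

```text
griptop 285 mean [ 0.5602 -0.2891  0.3188] rect [ 0.562  -0.2826] [0.0285 0.0208] 81.2 pca 101.0 zmax 0.321
bar 429 mean [ 0.5568 -0.3007  0.2677] rect [ 0.56   -0.2838] [0.0833 0.0236] 80.9 pca 87.7 zmax 0.2758
prongs 2871 mean [ 0.6249 -0.2937  0.2559] rect [ 0.6211 -0.2863] [0.0667 0.1366] 80.6 pca 173.8 zmax 0.262
griptop 123 mean [ 0.5615 -0.275   0.3197] rect [ 0.5616 -0.2759] [0.0313 0.0195] 80.8 pca 81.2 zmax 0.3246
bar 118 mean [ 0.5624 -0.2693  0.2682] rect [ 0.5583 -0.2759] [0.0905 0.0232] 78.3 pca 80.5 zmax 0.2759
prongs 360 mean [ 0.6353 -0.283   0.2577] rect [ 0.6233 -0.2789] [0.0727 0.136 ] 79.8 pca 157.2 zmax 0.2619
ring>0.10 100 mean [0.5613 0.1254 0.1356] rect [0.5621 0.1271] [0.0085 0.0716] 4.2 pca 94.2 zmax 0.1501
ring>0.12 88 mean [0.5616 0.1253 0.1389] rect [0.5621 0.128 ] [0.0085 0.0689] 4.1 pca 93.8 zmax 0.1501
ring>0.14 64 mean [0.5616 0.1255 0.1426] rect [0.5622 0.1272] [0.0085 0.0523] 4.1 pca 93.8 zmax 0.1501
lid 227 mean [0.558  0.1267 0.0747] rect [0.5614 0.1283] [0.0585 0.0562] 17.1 pca 6.4 zmax 0.08
redhook 117 mean [ 0.6282 -0.113   0.1416] rect [ 0.62
[... 1139 characters left out ...]
   0.3203] rect [ 0.5635 -0.2799] [0.0313 0.0219] 78.9 pca 80.8 zmax 0.3231
bar 819 mean [ 0.5617 -0.2797  0.2688] rect [ 0.5605 -0.2791] [0.0902 0.0227] 80.9 pca 81.4 zmax 0.2743
prongs 2335 mean [ 0.6326 -0.2859  0.2592] rect [ 0.6223 -0.2848] [0.0657 0.1353] 81.2 pca 170.6 zmax 0.2619
ring>0.10 684 mean [0.5629 0.1236 0.1395] rect [0.5629 0.1242] [0.008  0.0727] 4.3 pca 94.3 zmax 0.148
ring>0.12 678 mean [0.5629 0.1236 0.1396] rect [0.5629 0.1241] [0.008  0.0721] 4.3 pca 94.3 zmax 0.148
ring>0.14 525 mean [0.5629 0.1238 0.1428] rect [0.5629 0.1241] [0.0079 0.0539] 4.3 pca 94.1 zmax 0.148
lid 1925 mean [0.5629 0.1241 0.0749] rect [0.563  0.1242] [0.0593 0.0578] 6.1 pca 4.3 zmax 0.08
4.7583
```

```bash
cat >> m.py <<'E'
LY,CY=np.radians(-9.2),np.radians(4.3)
NOTCH=np.array([.5633,-.2798,.265]); RING=np.array([.5629,.1241,.143])
SG=1
def rot(yaw,sg=None):
    sg=SG if sg is None else sg
    y=sg*np.array([np.cos(yaw),np.sin(yaw),0]);z=np.array([0,0,-1.]);return R.from_matrix(np.stack([np.cross(y,z),y,z],1)).as_rotvec()
GO=np.array([0,0,.017])   # TCP relative to tool origin (bar centre)
def st(l=""):
    s=manip.state();print(l,"t",round(s["clock"],2),"tcp",s["tool_pos"].round(4),"F",s["contact_force"].round(2),"M",s["moment"].round(2),"w",round(s["gripper_width"],4),"gf",round(s["grasp_force"],1))
E
python3 - <<'E'
from m import *
u=np.array([np.cos(CY),np.sin(CY),0])
for sg in(1,-1):
  for p,y in((NOTCH,LY),(NOTCH+[0,0,.14],LY),(RING+[0,0,.2],CY),(RING+[0,0,.06]-.09*u,CY)):
    q=inverse_kinematics(p+GO,rot(y,sg));print(sg,None if q is None else np.round(q,2))
E
```

```text
1 [-0.5   0.15  1.66 -0.    1.33 -0.34]
1 [-0.5   0.12  1.44 -0.    1.58 -0.34]
1 [ 0.17  0.03  1.65 -0.    1.46  0.1 ]
1 [ 0.19 -0.08  2.02 -0.    1.21  0.12]
-1 None
-1 None
-1 None
-1 None
```

Run:
```python
from m import *
manip.move_pose(NOTCH+GO+[0,0,.10],rot(LY)); manip.move_linear(NOTCH+GO,rate=.08); st("down")
manip.set_gripper(.015,45); st("grip")
manip.move_linear(NOTCH+GO+[0,0,.02],rate=.04); st("up20")
manip.move_linear(NOTCH+GO+[0,0,.15],rate=.12); st("up")
u=np.array([np.cos(CY),np.sin(CY),0])
manip.move_linear(RING-.1*u+[0,0,.25]+GO,rate=.2,rot=rot(CY)); st("pre-high")
manip.move_linear(RING-.1*u+[0,0,.061]+GO,rate=.15); manip.dwell(.3); st("pre")
c=cap("wrist","w3.png"); c2=cap("scene")
cv2.imwrite("pics/s3.png",cv2.resize(c2["image"][170:320,240:440],None,fx=3,fy=3,interpolation=3))
```

```text
down t 7.56 tcp [ 0.5637 -0.28    0.2829] F [ 1.52 -0.1  -0.58] M [-0.05 -0.03 -0.04] w 0.0883 gf 0.0
grip t 8.57 tcp [ 0.5632 -0.2798  0.282 ] F [-0.4   0.1  -0.61] M [-0.02  0.    0.01] w 0.0216 gf 45.0
up20 t 9.22 tcp [ 0.5633 -0.2798  0.3021] F [ 0.55  0.15 -1.71] M [ 0.02 -0.06 -0.03] w 0.0217 gf 45.0
up t 10.46 tcp [ 0.563  -0.2796  0.4307] F [ 0.46  0.45 -1.33] M [-0.    0.01  0.  ] w 0.0214 gf 45.0
pre-high t 12.66 tcp [0.4634 0.116  0.41  ] F [-0.59 -0.07 -3.74] M [-0.08 -0.04 -0.01] w 0.0217 gf 45.0
pre t 14.37 tcp [0.4635 0.1167 0.2215] F [-0.14  0.47 -2.17] M [-0.03 -0.09  0.01] w 0.0217 gf 45.0
```

View pics/s3.png

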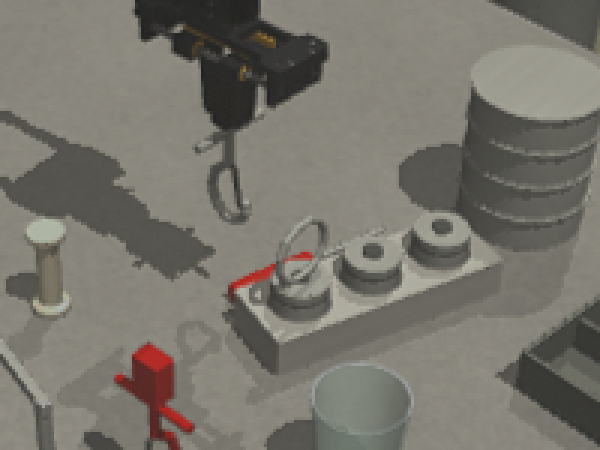

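View pics/w3.png

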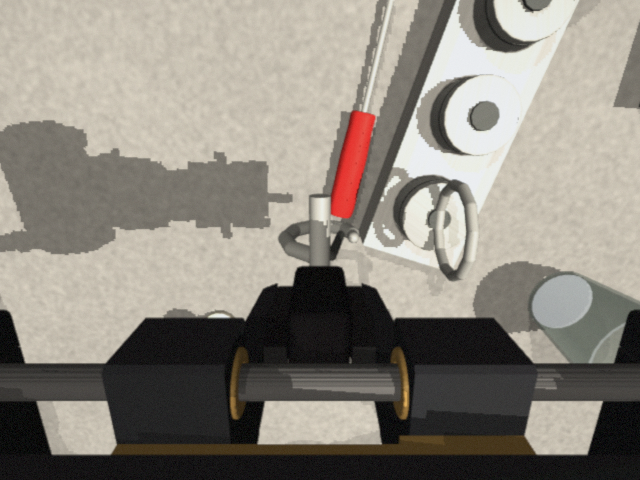

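The scene crop shows the hook held upright, nose toward the ring (hook at 230,205; ring at 305,250). The wrist view has the nose tip at (353,237) and the ring at (456,230), in line across the push direction. I advance in stages and watch the force.

Run:
```python
from m import *
c=cap("wrist");W=c["W"];p=W[seg(W,(.4855,.118),.006,.1,.14)];rep("nose",p) if len(p) else None
p=W[seg(W,RING,.06,.13,.16)];rep("ring",p)
u=np.array([np.cos(CY),np.sin(CY),0])
for d in(.030,.018,.012,.008):
    manip.move_linear(RING-d*u+[0,0,.061]+GO,rate=.03); manip.dwell(.2); st("d%.3f"%d)
c=cap("wrist","w4.png");c2=cap("scene")
a=cv2.resize(c2["image"][190:290,280:400],None,fx=4,fy=4,interpolation=3);b=c["image"][150:400,200:510]
o=np.zeros((400,790,3),np.uint8);o[:,:480]=a;o[:250,480:]=b;cv2.imwrite("pics/s4.png",o)
```

```text
nose 230 mean [0.4852 0.1204 0.1227] rect [0.4852 0.1194] [0.011  0.0084] 2.0 pca 0.9 zmax 0.1313
ring 1118 mean [0.5613 0.1282 0.1413] rect [0.5624 0.1246] [0.0088 0.0607] 3.0 pca 93.5 zmax 0.1479
d0.030 t 17.2 tcp [0.533  0.1219 0.221 ] F [-0.75 -0.37 -1.88] M [-0.08 -0.07 -0.04] w 0.0216 gf 45.0
d0.018 t 17.95 tcp [0.5448 0.1227 0.2209] F [-0.99 -0.88 -2.53] M [-0.04  0.05  0.01] w 0.0212 gf 45.0
d0.012 t 18.5 tcp [0.5508 0.1232 0.2209] F [-0.93  0.29 -0.74] M [-0.07  0.12  0.03] w 0.0218 gf 45.0
d0.008 t 18.98 tcp [0.5548 0.1235 0.2209] F [-0.89  0.38 -1.99] M [0.01 0.18 0.  ] w 0.0215 gf 45.0
```

View pics/s4.png

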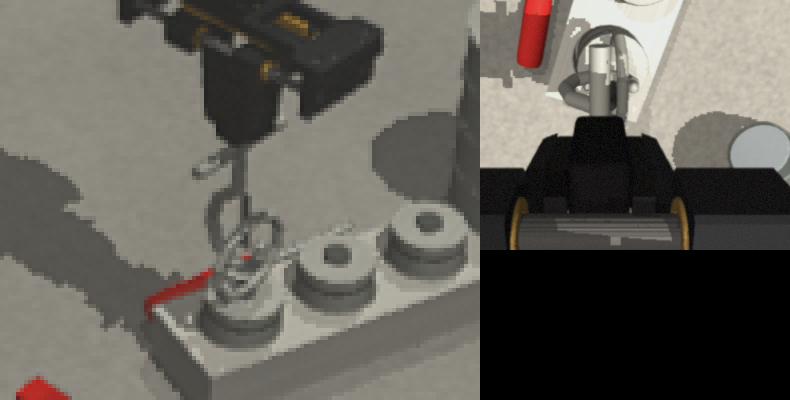

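The scene crop shows the nose through the ring at about (250,260). In the wrist crop the nose tip is at (632,87), just past the ring bar at (617,80). I measure how far the ring leaned before lifting.

Run:
```python
from m import *
def meas():
    for n in("wrist","scene","top"):
        c=cap(n);W=c["W"];w=W.copy();r=W-RING;r[...,1]-=(.004 if n=="top" else -.004 if n=="scene" else 0)
        # ring parts off to the side of the hook, upper ring
        side=(np.abs(r[...,1])>.008)&(np.abs(r[...,1])<.024)&(np.abs(r[...,0])<.03)&(W[...,2]>.132)&(W[...,2]<.152)
        p=W[side]
        if len(p): print(n,len(p),"ring median",np.median(p,0).round(4),"x range",p[:,0].min().round(4),p[:,0].max().round(4),"zmax",p[:,2].max().round(4))
meas()
u=np.array([np.cos(CY),np.sin(CY),0])
manip.move_linear(RING-.002*u+[0,0,.063]+GO,rate=.03); manip.dwell(.3); st("d.002"); meas()
```

```text
wrist 450 ring median [0.5694 0.1377 0.1441] x range 0.5643 0.5755 zmax 0.1488
scene 28 ring median [0.569  0.1098 0.1424] x range 0.5635 0.5758 zmax 0.1483
d.002 t 19.89 tcp [0.5609 0.124  0.2231] F [-1.97  0.02 -1.48] M [-0.07  0.2  -0.01] w 0.0215 gf 45.0
wrist 408 ring median [0.5725 0.1385 0.1449] x range 0.5673 0.5784 zmax 0.1498
scene 30 ring median [0.5719 0.109  0.1421] x range 0.538 0.5772 zmax 0.1479
```

Run:
```python
from m import *
u=np.array([np.cos(CY),np.sin(CY),0])
def meas(dx=0):
    c=cap("wrist");W=c["W"];r=W-RING
    p=W[(np.abs(r[...,1])>.008)&(np.abs(r[...,1])<.024)&(np.abs(r[...,0]-.01)<.03)&(W[...,2]>.132)&(W[...,2]<.155)]
    x=np.median(p[:,0]);t=manip.state()["tool_pos"];print("  ring x",x.round(4),"rel",(x-t[0]).round(4),"ztop",np.percentile(p[:,2],98).round(4),"rel z",(np.percentile(p[:,2],98)-.004-t[2]+.017).round(4))
manip.move_linear(RING+.005*u+[0,0,.063]+GO,rate=.03); manip.dwell(.2); st("d-.005"); meas()
for h in(.072,.082,.092):
    manip.move_linear(RING+.005*u+[0,0,h]+GO,rate=.03); manip.dwell(.2); st("h%.3f"%h); meas()
```

```text
d-.005 t 20.62 tcp [0.568  0.1245 0.2231] F [-1.33  0.22  0.46] M [-0.11  0.27  0.01] w 0.0215 gf 45.0
  ring x 0.5768 rel 0.0088 ztop 0.1491 rel z -0.061
h0.072 t 21.32 tcp [0.568  0.1245 0.2321] F [-0.52 -0.17 -1.45] M [-0.04  0.14  0.02] w 0.0213 gf 45.0
  ring x 0.5778 rel 0.0099 ztop 0.1492 rel z -0.0698
h0.082 t 22.06 tcp [0.5679 0.1245 0.242 ] F [-0.7   0.38 -1.28] M [-0.03  0.14 -0.05] w 0.0218 gf 45.0
  ring x 0.5778 rel 0.0099 ztop 0.1493 rel z -0.0797
h0.092 t 22.79 tcp [0.5684 0.1246 0.2528] F [0.38 0.85 3.02] M [-0.06 -0.03  0.05] w 0.0219 gf 45.0
  ring x 0.5774 rel 0.009 ztop 0.1489 rel z -0.0908
```

Run:
```python
from m import *
u=np.array([np.cos(CY),np.sin(CY),0])
manip.dwell(.3);st("still")
manip.move_linear(RING+.001*u+[0,0,.094]+GO,rate=.03); manip.dwell(.3); st("h.094")
manip.move_linear(RING+[0,0,.103]+GO,rate=.03); manip.dwell(.4); st("h.103")
c=cap("wrist");c2=cap("scene")
a=cv2.resize(c2["image"][190:280,290:390],None,fx=4.5,fy=4.5,interpolation=3);b=cv2.resize(c["image"][150:310,250:410],None,fx=2.1,fy=2.1,interpolation=3)
o=np.zeros((405,790,3),np.uint8);o[:,:450]=a;o[:336,450:786]=b;cv2.imwrite("pics/s5.png",o)
```

```text
still t 23.14 tcp [0.5682 0.1245 0.2526] F [-0.76 -0.6   5.17] M [-0.09 -0.09 -0.01] w 0.0214 gf 45.0
h.094 t 23.74 tcp [0.5638 0.1241 0.2536] F [ 0.17 -0.06 -1.36] M [-0.07 -0.05  0.02] w 0.0213 gf 45.0
h.103 t 24.59 tcp [0.5628 0.1241 0.2629] F [-0.85 -0.08 -5.58] M [-0.01 -0.08  0.03] w 0.0213 gf 45.0
```

View pics/s5.png

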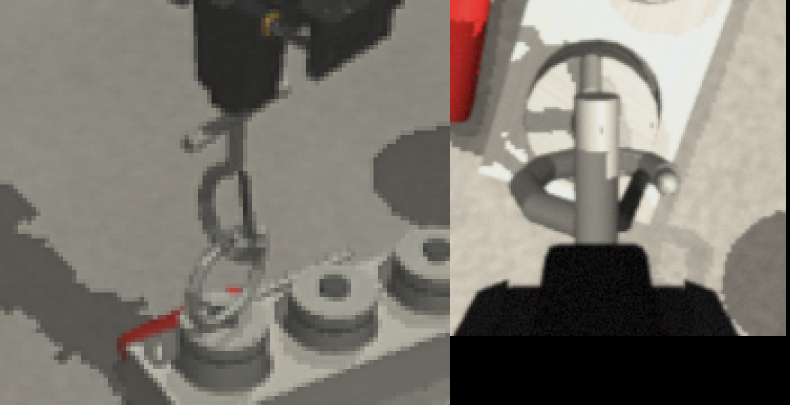

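The ring rests in the bowl (scene crop 225,240), the gate is back at the nose (right crop: gate 635,200, nose 670,180), and the wrist carries an extra 4 N. I lift and carry.

Run:
```python
from m import *
v=np.array([np.cos(LY),np.sin(LY),0])
manip.move_linear(RING+[0,0,.145]+GO,rate=.05); st("out")
manip.move_linear(RING+[0,0,.20]+GO,rate=.08); st("high")
manip.move_linear(NOTCH-.11*v+[0,0,.075]+GO,rate=.08,rot=rot(LY)); st("front")
manip.move_linear(NOTCH-.11*v+[0,0,.024]+GO,rate=.05); manip.dwell(1.5); st("low")
c2=cap("scene");c=cap("wrist")
a=cv2.resize(c2["image"][220:400,140:300],None,fx=2.5,fy=2.5,interpolation=3)
b=cv2.resize(c["image"][150:310,220:420],None,fx=1.9,fy=1.9,interpolation=3)
o=np.zeros((450,790,3),np.uint8);o[:,:400]=a;o[:304,405:785]=b;cv2.imwrite("pics/s6.png",o)
```

```text
out t 25.68 tcp [0.5626 0.124  0.3045] F [ 0.19  0.24 -6.64] M [-0.04 -0.11  0.03] w 0.0215 gf 45.0
high t 26.52 tcp [0.5627 0.1241 0.3596] F [-0.46 -1.01 -5.78] M [-0.01 -0.14 -0.08] w 0.0219 gf 45.0
front t 31.69 tcp [ 0.4547 -0.2622  0.357 ] F [-0.17  0.43 -5.16] M [-0.06 -0.03 -0.05] w 0.0219 gf 45.0
low t 34.36 tcp [ 0.4547 -0.2622  0.306 ] F [-0.06 -0.05 -6.37] M [-0.06 -0.08 -0.04] w 0.0213 gf 45.0
```

View pics/s6.png

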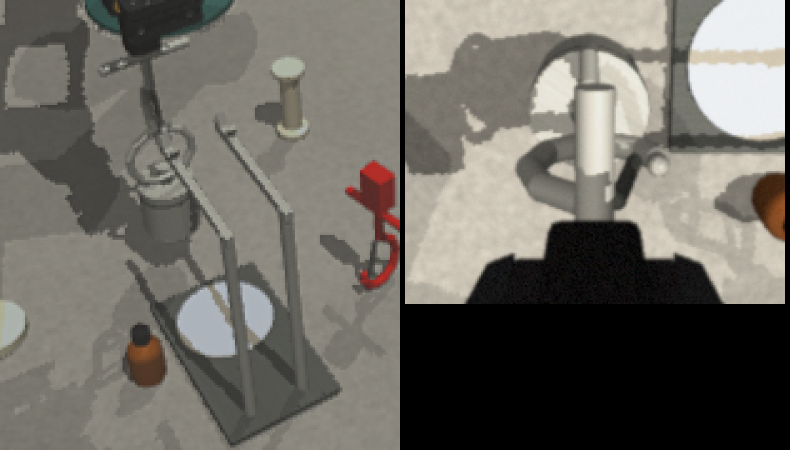

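The can hangs from the hook in front of the stand (scene crop 165,190), held upright, with nothing disturbed. I insert and lower it.

Run:
```python
from m import *
manip.move_linear(NOTCH+[0,0,.024]+GO,rate=.04); manip.dwell(2); st("over")
manip.move_linear(NOTCH+[0,0,.006]+GO,rate=.02); st("6mm")
manip.move_linear(NOTCH+GO,rate=.01); manip.dwell(1); st("seated")
c=cap("wrist");W=c["W"];I=c["image"];dk=I.max(2)<70
rep("bar",W[seg(W,NOTCH,.06,.262,.276,~dk)&(np.abs((W[...,0]-NOTCH[0])*.99-(W[...,1]-NOTCH[1])*.13)<.012)])
```

```text
over t 39.36 tcp [ 0.5633 -0.2798  0.306 ] F [-0.04 -0.02 -5.7 ] M [-0.03 -0.06 -0.01] w 0.0217 gf 45.0
6mm t 40.41 tcp [ 0.5634 -0.2799  0.2882] F [ 0.06  0.22 -6.29] M [-0.01 -0.09  0.01] w 0.0219 gf 45.0
seated t 42.16 tcp [ 0.5633 -0.2798  0.282 ] F [-0.68  0.95 -4.48] M [-0.08  0.03  0.  ] w 0.0218 gf 45.0
bar 2018 mean [ 0.5681 -0.2495  0.2684] rect [ 0.5669 -0.2516] [0.0346 0.024 ] 81.5 pca 84.8 zmax 0.2742
```

Run:
```python
from m import *
for dz in(.001,.002):
    manip.move_linear(NOTCH+GO-[0,0,dz],rate=.01); manip.dwell(.3); st("-%.3f"%dz)
    if manip.state()["contact_force"][2]>-1: break
manip.set_gripper(.022,5); manip.dwell(.5); st("soft")
manip.set_gripper(.03); manip.dwell(.3); manip.set_gripper(.085); manip.dwell(.3); st("open")
p=manip.state()["tool_pos"]; manip.move_linear(p+[0,0,.12],rate=.1); st("clear")
manip.move_pose(*look([.565,-.28,.30],[.0,.02,-1],.32,0)); manip.dwell(1)
c=cap("wrist");lifter(c)
manip.dwell(1);c=cap("wrist");lifter(c)
d=lambda az,el:[np.cos(np.radians(az))*np.cos(np.radians(el)),np.sin(np.radians(az))*np.cos(np.radians(el)),-np.sin(np.radians(el))]
manip.move_pose(*look([.56,-.28,.17],d(75,25),.38,0)); manip.dwell(.5)
c=cap("wrist","w7.png"); manip.dwell(.25); c2=cap("wrist")
print(np.abs(c["image"].astype(int)-c2["image"]).max(2)[150:310].__gt__(60).sum()); st("end")
```

```text
-0.001 t 42.76 tcp [ 0.5634 -0.2799  0.2819] F [-4.36  1.5   3.34] M [0.28 0.54 0.01] w 0.0221 gf 45.0
soft t 43.48 tcp [ 0.5636 -0.28    0.2809] F [ 1.18 -0.17  0.36] M [-0.21 -0.24 -0.01] w 0.0221 gf 1.3
open t 45.33 tcp [ 0.5633 -0.2798  0.281 ] F [ 0.03  0.41 -0.2 ] M [-0.05 -0.11 -0.04] w 0.0848 gf 0.0
clear t 46.67 tcp [ 0.563  -0.2797  0.3999] F [0.42 0.24 1.27] M [-0.05 -0.02 -0.  ] w 0.0851 gf 0.0
griptop 941 mean [ 0.5625 -0.2798  0.3203] rect [ 0.5626 -0.2798] [0.031  0.0219] 82.1 pca 80.8 zmax 0.3226
bar 712 mean [ 0.5621 -0.2793  0.2687] rect [ 0.5607 -0.2791] [0.0902 0.023 ] 80.7 pca 81.6 zmax 0.2736
prongs 2028 mean [ 0.6329 -0.2863  0.2592] rect [ 0.622  -0.2857] [0.0675 0.1357] 81.1 pca 169.0 zmax 0.262
griptop 937 mean [ 0.5626 -0.2799  0.3203] rect [ 0.5626 -0.2798] [0.0311 0.0219] 82.1 pca 80.5 zmax 0.3226
bar 716 mean [ 0.5621 -0.2794  0.2686] rect [ 0.5607 -0.2791] [0.09  0.023] 80.8 pca 81.6 zmax 0.2743
prongs 2036 mean [ 0.6328 -0.2864  0.2592] rect [ 0.622  -0.2852] [0.0672 0.1356] 80.7 pca 169.1 zmax 0.262
37
end t 51.17 tcp [ 0.5044 -0.4825  0.2336] F [-0.54 -0.33 -0.56] M [-0.44  0.07 -0.02] w 0.0853 gf 0.0
```

View pics/w7.png

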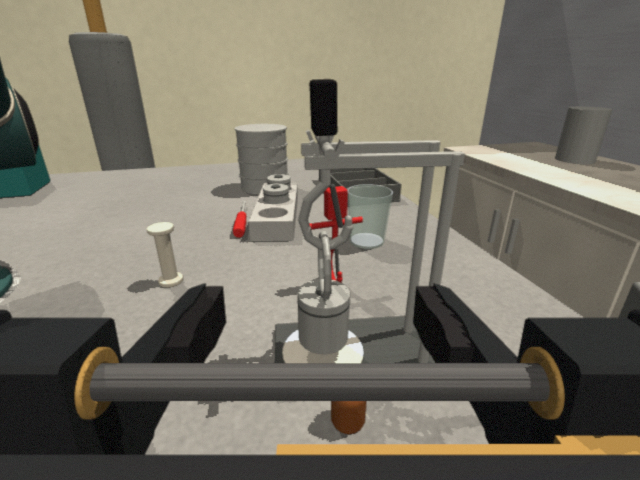

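The hook sits in both notches at its original pose (323,140). The gate is shut behind the ring, and the can hangs upright at (323,315), almost still.

Run:
```python
from m import *
manip.dwell(4)
X=[]
for i in range(6):
    c=cap("wrist");W=c["W"];p=W[seg(W,NOTCH,.07,.06,.095)];X.append(p[:,:2].mean(0));manip.dwell(.08)
print("can swing mm",(np.ptp(X,0)*1e3).round(2)); st()
order.close_job()
```

```text
can swing mm [0.11 0.07]
 t 55.98 tcp [ 0.5045 -0.4824  0.2338] F [ 0.2  -0.01  0.46] M [-0.36 -0.01 -0.03] w 0.0847 gf 0.0
the job is handed in; nothing more can be done
```

The job is handed in at 56 s: the can hangs from the snapped hook, the hook's cross-bar is back in both stand notches, swing measured about 0.1 mm, and the other objects look undisturbed in the last view.

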